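# Dock the sunglasses display panel on its two pegs

## Task

Swing the red keeper on the display stand open, slide the wooden display panel back onto the stand's two brass pegs until it is fully home against the stand, and swing the keeper shut again in front of the panel. Then, last of all, lay the coral spectacle case lengthwise on the panel's ledge, wholly on it, and let go. Keep the panel upright and leave the olive case and the other goods where they are.

Things in the scene. Friction and masses are not known exactly. Their poses are not given: they have to be found in the camera images.
- stand: Dark steel display stand, fixed. Origin on the table, midway between the pegs, at the foot of the upright face (204 mm wide, 82 mm high) that carries them; its base reaches 97 mm behind the face. x points out of the face along the pegs, away from the robot; y along the face; z up. A post 14 mm thick at x = 17, y = 108 mm carries the keeper.
- peg_a (a point): Tip of the brass peg at the stand's y = +55 mm. Both pegs are level, along the stand's x, 62 mm above the table: 12 mm thick for 25 mm from the face, then tapering to 4 mm at the tip, 42 mm from the face.
- peg_b (a point): Tip of the other brass peg, at the stand's y = -55 mm.
- keeper (a joint): Red keeper arm, 48 mm long, 10 mm wide, 80 to 92 mm above the table, turning on the post. 0 rad: shut, pointing along the stand's -y, 4 mm in front of the docked panel's plate. Grows as it swings out, counter-clockwise from above: 1.57 points along the stand's +x, clear of the panel; stop at 2.0. Starts nearly shut, in the panel's way. Stays where left; about 1 N moves it.
- keeper_knob (a point): Point 120 mm above the table on the keeper's upright round finger knob (red, 14 mm thick, rising from the arm to 140 mm above the table), 41 mm from the keeper's axis.
- panel: Loose wooden display panel, 0.5 to 0.8 kg, standing on the table, slides when pushed. Origin at the bottom of the plate's back face, in the middle; x points from the plate to its ledge's front edge, y along the plate, z up. Upright plate 176 mm wide, 96 mm high, 8 mm thick (x 0 to 8 mm), two through holes. Docked fully home it has the stand's origin and directions.
- panel_hole_a (a point): Centre of the hole at the panel's y = +55 mm, at the plate's back face. Both holes are 15 mm across, 62 mm above the table.
- panel_hole_b (a point): Centre of the hole at the panel's y = -55 mm, at the plate's back face. The panel rests on its whole underside: to turn it by pushing its front edge with two spread fingertips it must also travel about 0.19 m per radian.
- panel_ledge (a point): Centre of the ledge's top, 66 mm in front of the panel's origin, 18 mm up; axes as the panel. The ledge is 176 mm wide (y), from x = 8 to 130 mm of the panel; the last 6 mm (124 to 130) is a lip 26 mm high above the table. Its ends are plain, 18 mm high. The panel's centre of mass lies about 53 mm in front of its origin.
- coral_case_center (a point): Centre of the coral (orange-red) hard spectacle case: 140 mm long (its x), 48 mm wide (y), 38 mm high (z), rounded edges, about 0.12 kg; lies on the table.
- olive_case_center (a point): Centre of the olive-green spectacle case, of the same form and size. Bystander.
- shades_red: Red-framed sunglasses, folded, standing on the lower rim, 136 mm wide, 52 mm high; origin on the table under the middle. Bystander.
- shades_black: Black sunglasses, folded, standing on the lower rim, 136 mm wide, 52 mm high; origin on the table under the middle. Bystander.
- lotion: Orange bottle, 44 mm thick, 130 mm high; origin under its middle. Bystander.
- plant: Yellow pot, 96 mm wide, 80 mm high, with a green plant to 170 mm; origin under its middle. Bystander.
- coral_case: The same coral case; origin at the centre of its underside, axes as its centre.
Mind the look-alikes: they are no part of the job. Leave any blue look-alike of the panel alone.

How it is judged:
On the way, in this order (a step that is already met when the one before it is completed fails the run):
1. the keeper is swung open (past 1.2 rad) (value of joint keeper above 1.2 rad), for 0.1 s.
2. the panel is fully home on both pegs (x of panel in the frame of stand between -0.004 and 0.004 m and y of panel in the frame of stand between -0.004 and 0.004 m and angle between the x axis of panel and the x axis of stand, either way round below 0.04 rad and angle between panel's own z axis and vertical below 0.05 rad), for 0.2 s.
3. the keeper is shut in front of the docked panel (all of step 2 and value of joint keeper below 0.15 rad), for 0.2 s.
4. the coral case lies on the ledge (all of step 3 and x of coral_case_center in the frame of panel between 0.028 and 0.105 m and y of coral_case_center in the frame of panel between -0.03 and 0.03 m and z of coral_case_center in the frame of panel between 0.031 and 0.044 m and angle between the x axis of coral_case_center and the y axis of panel, either way round below 0.3 rad and angle between coral_case_center's own z axis and vertical below 0.15 rad), for 0.2 s.
At the end, for the whole second after the job is handed in: Panel on both pegs within 4 mm of home, square within 0.04 rad, upright; keeper within 0.15 rad of shut; coral case flat on the ledge, lengthwise within 0.3 rad, its centre 28 to 105 mm ahead of the plate's back face and within 30 mm of the middle; all at rest (all of step 4 and linear speed of each of panel, coral_case below 0.02 m/s); the robot touches nothing.
It fails at once if the panel is tipped more than 0.3 rad (angle between panel's own z axis and vertical above 0.3 rad).
It fails at once if a bystander is moved more than 30 mm (distance of any of olive_case_center, shades_red, shades_black, lotion, plant from where it was at the start of the episode above 0.03 m).
It also fails if it takes over 72 s, if anything falls off the work surface, if the arm or the gripper's body presses on something with over 40 N, if the wrist force passes 120 N, or if a joint passes its speed limit or range.

## Robot

A 6-joint arm with a two-finger parallel gripper is mounted at the origin on the work surface. World frame = base frame: x ahead of the robot, y to its left, z up, the work surface at z = 0. Lengths are in m, angles in rad, forces in N, time in s.
With the tool pointing down it reaches from about 0.3 to 0.775 m from the base axis. Payload 14.6 kg.
Tool frame: the origin (TCP) lies on the mounting face of the last link; the fingertips stand 199 mm ahead of it and the grasp point (between the pads) lies 180 mm ahead of it; z points along the fingers, y is the direction in which the jaws open and shut (so a half turn about z gives the same grasp; the last joint's range is limited). The gripper opens to 94 mm and grips with 3 to 60 N. Pads are 16 mm wide; open, the fingers measure 119 mm over their backs; the gripper's body (75 mm by 177 mm) begins 78 mm behind the grasp point.
Start: joints at [-0.067, 0.3, 1.521, -0, 1.321, -0.067], TCP at [0.55, -0, 0.405] pointing down, gripper open.
Joint ranges: [-3.03, 3.03], [-0.79, 2.21], [0.23, 2.52], [-1.04, 4.18], [0, 3.07], [-2.55, 2.55]. Speed limits (rad/s): [2.22, 2.22, 2.57, 3.14, 3.14, 3.14].

## Interface

Orientations are given as [roll, pitch, yaw] about the fixed x, y, z axes, in that order (R = Rz(yaw) Ry(pitch) Rx(roll)).
In Python, from station import sensors, vision, job gives the robot as it stands. The module is installed in compiled form; this text tells all that it offers.
- The arm moves only by the tool arm_command, never from a script. Its argument "plan" is one flat list of numbers, 5 for each row, row after row: the closure, from -1 (fully open) to 1 (shut), so that 0 is half open, then the shift along the world's x, y, z scaled (see below), then the turn about the world's z scaled (see below). A call has 1 to 20 rows; each row is the pose to reach, as a shift and turn from the pose commanded when the call began; what a row does not reach only later rows make up. The controller multiplies each number of a shift by 400 mm and each number of a turn by 120 degrees. A row lasts 1/10 s, in which the tool goes at most 50 mm and 8.59 degrees, less where a joint would pass 70% of its speed; a pose out of reach is approached as far as the arm can. A call with a number of a shift or a turn outside -1 to 1 is refused whole. A call with a gripper value outside its range is refused whole. The fingers move at their own pace and stop on an object; "newtons" is the grip in N (left out, the last holds). Time passes only in rows, so rows that repeat a pose let the fingers close. It gives the time, the measured TCP pose, the force and the opening at its end, in the units of the state.
- sensors.get_obs(): the state, without advancing time (a new reading comes with each control period).
- vision.camera(name): name is "scene" or "side" or "wrist"; returns the picture (480x640x3 uint8, blue, green, red); there is no depth.
- vision.camera_params(name): a dict with "intrinsics" (3x3 intrinsics, pixels), "rvec" (rotation vector, rad) and "tvec" (3), from world to camera coordinates, as OpenCV has them. Camera axes: x right, y down, z forward; pixel columns grow to the right and rows downward; lengths in m; the calibration is good to about 2 mm. A picture is of the moment at which its call begins: read the wrist's pose just before it. camera_params takes no time and is no camera call; for the wrist camera it gives the pose at the moment of the call.
- job.hand_in(): hands the job in, once; it reports no verdict.
Trained networks look in the newest picture that a camera, given by its name, has taken for a name from the list of things; names that differ only in an ending like _2 or _b are one class to them, and where a whole thing is asked for, a point or a joint stands for the part that bears it (a point fixed in the world has none). Each returns a list of dicts, best first, with "confidence" (0 to 1); they miss things now and then, are a little off and sometimes report something else, mostly with a low value. They report only what shows in the picture. A call takes as long as a camera call. They do not tell look-alikes from the thing itself.
- vision.search_frame(name, camera): "at" ([row, column] in pixels, amid what is visible of it).
- vision.silhouettes(name, camera): "mask" (480x640 bool, what is visible of it) and "at" ([row, column] in pixels, amid what is visible of it).
- vision.pinpoint(name, camera): "at" ([row, column] in pixels: a listed point, or the origin of a listed thing).
The state is a dict: "time_s": time; "qpos": joint angles; "joint_vel": joint speeds; "tau": joint torques, N m; "ee_pos": TCP position; "eef_rot": TCP orientation; "force": force on the tool from outside, world axes, zero at the start; "moment": the same for the moment, N m; "grip_width": finger opening in m.
Only numpy, scipy, OpenCV 4.12 (cv2) and the standard library are available. Lean on these libraries where they do the work, as an engineer would, in place of code of your own. Each camera call takes 0.05 s, during which the arm holds its last target.

## Working session

There is one attempt and no reset: what is moved stays moved. The work goes in short steps, Python scripts to look and compute and a tool call to move; the robot and the scene stay as the last step left them, time stands still between calls to the robot, and variables do not carry over. Pictures are saved under pics/ and viewed, and the job is handed in when it is done.

Besides the shell and the picture viewer there is one more tool, called after "Emit:" as name(argument=value, ...) on one line, values as JSON. arm_command: Moves the arm, as the interface text tells. Its arguments: {"type":"object","properties":{"plan":{"type":"array"},"newtons":{"type":"number"}},"required":["plan"]}

```bash
mkdir -p pics
python3 - <<'E'
from station import sensors, vision
import cv2
print(sensors.get_obs())
for c in ["scene","side","wrist"]:
    im=vision.camera(c); cv2.imwrite(f"pics/{c}0.png",im)
    p=vision.camera_params(c); print(c,p)
E
```

```text
{'time_s': 0.0, 'qpos': array([-6.66171740e-02,  3.00467537e-01,  1.52163032e+00, -7.87861207e-06,
        1.32067515e+00, -6.65997513e-02]), 'joint_vel': array([ 8.34635012e-05,  3.09944923e-04, -1.09600051e-05, -1.57843338e-03,
        1.42314950e-03, -1.76603850e-03]), 'tau': array([-1.53750298e-03, -5.31805658e+01, -3.52735734e+01,  7.07558286e-02,
        2.43994006e-02, -4.79655944e-05]), 'ee_pos': array([ 5.49957455e-01, -1.00872085e-05,  4.04067313e-01]), 'eef_rot': array([-3.14041441e+00, -7.09389078e-05,  1.57078082e+00]), 'force': array([0.14135758, 0.31100443, 0.50007438]), 'moment': array([ 0.01910776, -0.00525878, -0.04835759]), 'grip_width': 0.09389569050020458}
scene {'intrinsics': array([[532.29957471,   0.        , 313.53923601],
       [  0.        , 532.29957471, 237.8842401 ],
       [  0.        ,   0.        ,   1.        ]]), 'rvec': array([ 1.82791447,  1.80933191, -0.64409865]), 'tvec': array([ 0.00326589, -0.3699809 ,  2.06263024])}
side {'intrinsics': array([[624.54264053,   0.        , 309.10351288],
       [  0.        , 624.54264053, 248.59247015],
       [  0.        ,   0.        ,   1.        ]]), 'rvec': array([ 2.37132104, -0.11154283,  0.01652834]), 'tvec': array([-0.54869999,  0.10964342,  1.75736389])}
wrist {'intrinsics': array([[392.21877545,   0.        , 325.88383501],
       [  0.        , 392.21877545, 246.55942575],
       [  0.        ,   0.        ,   1.        ]]), 'rvec': array([-2.85240380e+00, -1.38397330e-03,  2.31320933e-03]), 'tvec': array([-0.54940148, -0.03006475,  0.39314112])}
```

View pics/scene0.png

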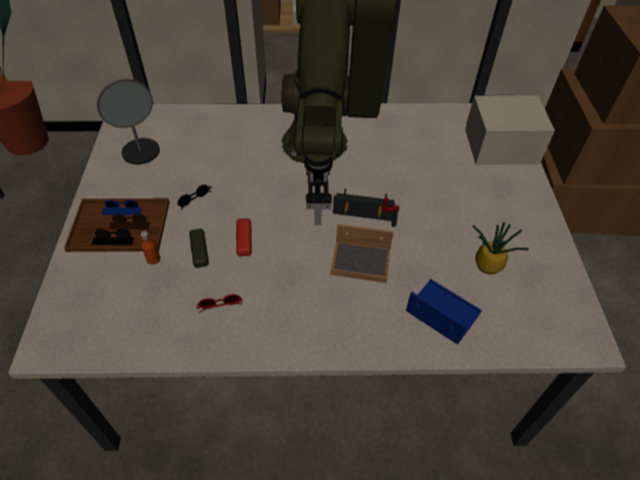

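View pics/side0.png

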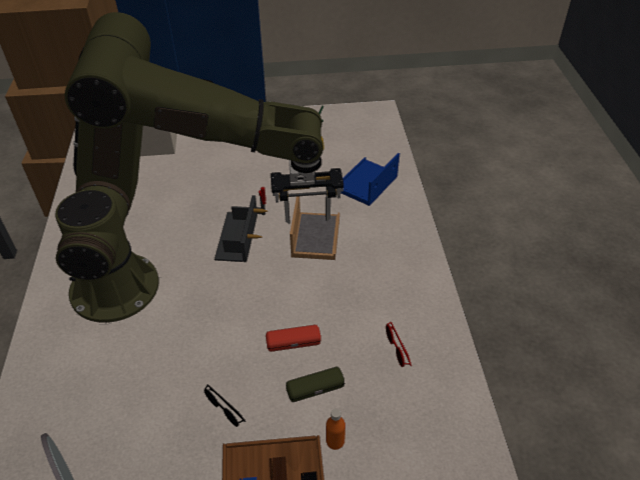

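View pics/wrist0.png

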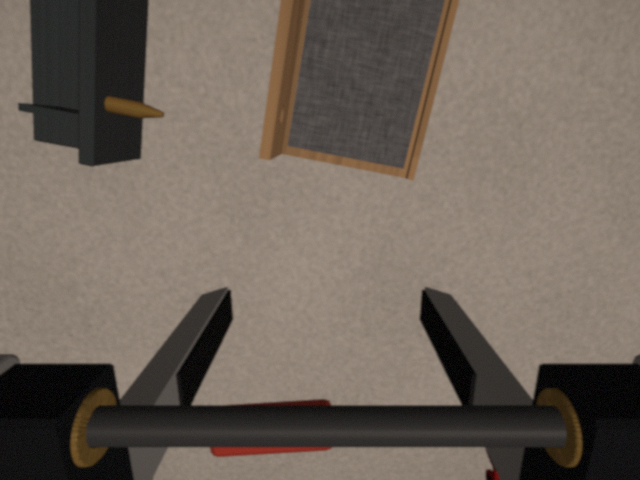

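```bash
cat > h.py <<'E'
from station import sensors, vision, job
import cv2, numpy as np
def cam(c):
    p=vision.camera_params(c); R,_=cv2.Rodrigues(p["rvec"]); return p["intrinsics"],R,p["tvec"]
def ray(c,at,P=None):
    K,R,t=P or cam(c); d=R.T@np.linalg.inv(K)@np.array([at[1],at[0],1.]); return -R.T@t,d
def onz(c,at,z,P=None):
    o,d=ray(c,at,P); return o+d*(z-o[2])/d[2]
def tri(obs):
    A=np.zeros((3,3));b=np.zeros(3)
    for o,d in obs:
        d=d/np.linalg.norm(d);M=np.eye(3)-np.outer(d,d);A+=M;b+=M@o
    return np.linalg.solve(A,b)
def proj(c,X,P=None):
    K,R,t=P or cam(c); x=K@(R@np.asarray(X,float)+t); return x[:2]/x[2]
E
python3 - <<'E'
from h import *
Z={"stand":0,"peg_a":.062,"peg_b":.062,"keeper_knob":.12,"panel":0,"panel_hole_a":.062,"panel_hole_b":.062,"panel_ledge":.018,"coral_case_center":.019,"olive_case_center":.019}
for c in ["scene","side","wrist"]:
    vision.camera(c)
    for n,z in Z.items():
        for r in vision.pinpoint(n,c)[:3]:
            print(c,n,np.round(r["at"],1),round(r["confidence"],2),np.round(onz(c,r["at"],z),3))
E
```

```text
scene stand [218.7 362. ] 0.82 [0.396 0.157 0.   ]
scene stand [237.6 379.6] 0.45 [0.48  0.209 0.   ]
scene peg_a [215.1 379.7] 0.9 [0.436 0.207 0.062]
scene peg_a [213.4 344.4] 0.83 [0.428 0.092 0.062]
scene peg_b [215.1 379.7] 0.9 [0.436 0.207 0.062]
scene peg_b [213.4 344.4] 0.83 [0.428 0.092 0.062]
scene keeper_knob [202.9 386.1] 0.58 [0.436 0.222 0.12 ]
scene panel [246.5 363.9] 0.93 [0.517 0.155 0.   ]
scene panel [326.5 433. ] 0.57 [0.816 0.334 0.   ]
scene panel_hole_a [233.2 344. ] 0.86 [0.512 0.087 0.062]
scene panel_hole_a [237.1 380.9] 0.83 [0.529 0.202 0.062]
scene panel_hole_a [304.4 418.5] 0.66 [0.78  0.287 0.062]
scene panel_hole_b [233.2 344. ] 0.86 [0.512 0.087 0.062]
scene panel_hole_b [237.1 380.9] 0.83 [0.529 0.202 0.062]
scene panel_hole_b [304.4 418.5] 0.66 [0.78  0.287 0.062]
scene panel_ledge [258.8 357.7] 0.89 [0.581 0.129 0.018]
scene panel_ledge [309.7 441.6] 0.86 [0.771 0.363 0.018]
scene coral_case_center [236.2 242.3] 0.75 [ 0.487 -0.242  0.019]
scene coral_case_center [213.2 350.2] 0.47 [0.388 0.116 0.019]
scene olive_case_center [251.9 196.9] 0.75 [ 0
[... 1205 characters left out ...]
0.019]
side olive_case_center [384.7 314.2] 0.58 [ 0.531 -0.38   0.019]
wrist stand [ 41.6 148.1] 0.57 [0.392 0.159 0.   ]
wrist peg_a [110.8 161.7] 0.69 [0.422 0.098 0.062]
wrist peg_b [110.8 161.7] 0.69 [0.422 0.098 0.062]
wrist keeper_knob [ 61.2 360.7] 0.28 [0.571 0.124 0.12 ]
wrist panel [ 49.7 292.1] 0.55 [0.52  0.152 0.   ]
wrist panel_hole_a [111.3 270.2] 0.85 [0.506 0.098 0.062]
wrist panel_hole_b [111.3 270.2] 0.85 [0.506 0.098 0.062]
wrist panel_ledge [ 63.9 362.6] 0.61 [0.581 0.138 0.018]
wrist coral_case_center [415.8 272. ] 0.55 [ 0.49  -0.222  0.019]
wrist olive_case_center [452.3 493.3] 0.42 [ 0.743 -0.272  0.019]
wrist olive_case_center [ 40.7 147.4] 0.35 [0.399 0.156 0.019]
```

Run:
```python
from h import *
o,d=ray("wrist",(246,326)); print(o,d)
for at in [(0,0),(0,640),(240,0),(240,640)]: print(at,np.round(onz("wrist",at,0.06),3))
```

```text
[0.55003667 0.08369067 0.38485148] [-3.40506407e-04 -2.83858675e-01 -9.58867175e-01]
(0, 0) [0.312 0.174 0.06 ]
(0, 640) [0.778 0.174 0.06 ]
(240, 0) [ 0.269 -0.007  0.06 ]
(240, 640) [ 0.82  -0.007  0.06 ]
```

Emit:
arm_command(plan=[-1,-0.175,0.4,0,-0.076,-1,-0.175,0.4,0,-0.076,-1,-0.175,0.4,0,-0.076,-1,-0.175,0.4,0,-0.076,-1,-0.175,0.4,0,-0.076,-1,-0.175,0.4,0,-0.076])

```text
time_s: 2.4
ee_pos: [0.4799, 0.1602, 0.4048]
eef_rot: [3.141, -0.0, 1.413]
force: [0.5, -0.6, 0.1]
grip_width: 0.0939
```

Run:
```python
from h import *
P=cam("wrist"); im=vision.camera("wrist"); cv2.imwrite("pics/w1.png",im)
print(sensors.get_obs()["ee_pos"],sensors.get_obs()["eef_rot"])
Z={"stand":0,"peg_a":.062,"keeper_knob":.12,"panel":0,"panel_hole_a":.062,"panel_ledge":.018}
for n,z in Z.items():
    for r in vision.pinpoint(n,"wrist")[:3]:
        print(n,np.round(r["at"],1),round(r["confidence"],2),np.round(onz("wrist",r["at"],z,P),4))
```

```text
[0.48019647 0.15963529 0.40469184] [3.14140139e+00 7.81853998e-05 1.41165995e+00]
stand [234.9 241.2] 0.98 [0.3919 0.1553 0.    ]
peg_a [189.4 273. ] 0.77 [0.4425 0.2032 0.062 ]
peg_a [307.6 272.2] 0.64 [0.4211 0.0988 0.062 ]
keeper_knob [178.9 244.8] 0.72 [0.4343 0.2202 0.12  ]
panel [217.5 366. ] 0.59 [0.5194 0.1534 0.    ]
panel_hole_a [172.7 380.1] 0.63 [0.5312 0.2029 0.062 ]
panel_hole_a [293.7 365.3] 0.55 [0.5057 0.0991 0.062 ]
panel_ledge [223.9 431.7] 0.78 [0.5796 0.1415 0.018 ]
```

View pics/w1.png

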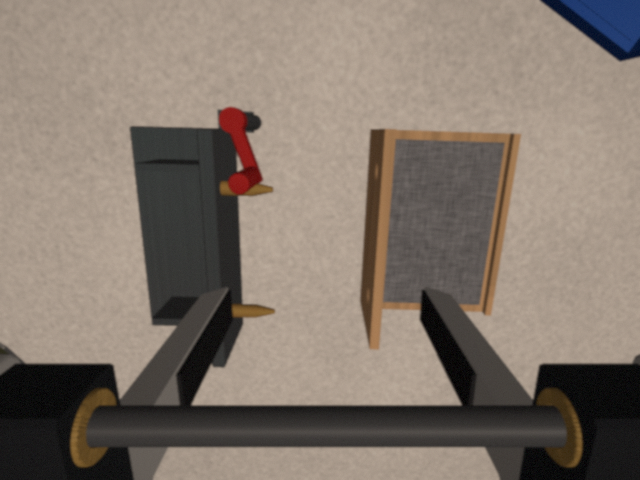

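Run:
```python
import cv2
im=cv2.imread("pics/w1.png")
im=cv2.convertScaleAbs(im,alpha=1.5,beta=20)
cv2.imwrite("pics/w1a.png",cv2.resize(im[100:330,210:410],None,fx=2.6*1,fy=2.6,interpolation=cv2.INTER_CUBIC))
cv2.imwrite("pics/w1b.png",cv2.resize(im[110:360,355:535],None,fx=2.4,fy=2.4,interpolation=cv2.INTER_CUBIC))
```

```text
(no output)
```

View pics/w1a.png

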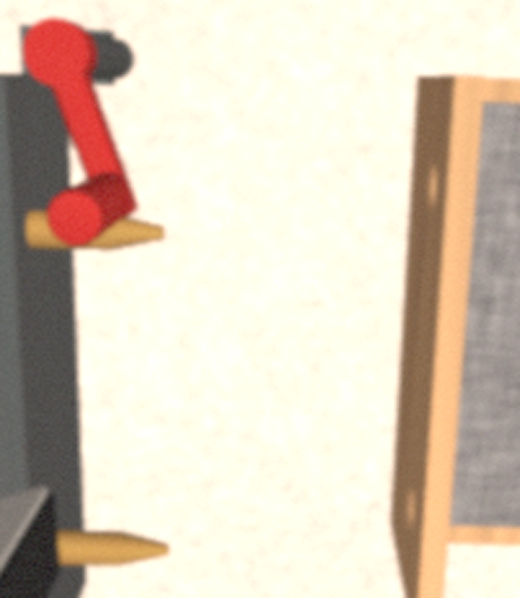

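View pics/w1b.png

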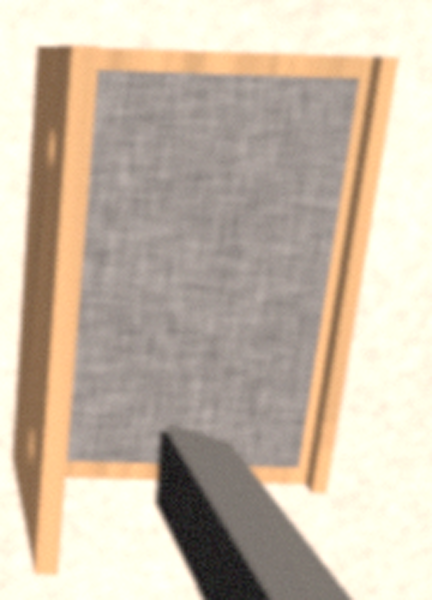

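```bash
cat >> h.py <<'E'
def pose2(pts):  # pts: list of (local xy, world xy) -> x,y,yaw,resid(mm)
    L=np.array([p[0] for p in pts],float);W=np.array([p[1] for p in pts],float)
    l=L-L.mean(0);w=W-W.mean(0)
    th=np.arctan2((l[:,0]*w[:,1]-l[:,1]*w[:,0]).sum(),(l*w).sum())
    R=np.array([[np.cos(th),-np.sin(th)],[np.sin(th),np.cos(th)]]);t=W.mean(0)-R@L.mean(0)
    return t,th,np.round(1000*(W-(L@R.T+t)),1)
E
python3 - <<'E'
from h import *
P=cam("wrist")
A=lambda u,v:(100+v/2.6,210+u/2.6)
B=lambda u,v:(110+v/2.4,355+u/2.4)
g=lambda at,z:onz("wrist",at,z,P)[:2]
s=[((.042,.055),g(A(164,233),.062)),((.042,-.055),g(A(169,548),.062))]
print("stand",s,pose2(s))
p=[((0,.088),g(B(72,46),.096)),((0,-.088),g(B(37,573),.096)),((.008,.088),g(B(98,46),.096)),((.008,-.088),g(B(60,573),.096)),
((0,.088),g(B(38,46),0)),((0,-.088),g(B(13,467),0)),((.130,.088),g(B(398,58),.026)),((.130,-.088),g(B(327,491),.026))]
print([np.round(q[1],4) for q in p])
print("panel",pose2(p)); print("panel no",pose2(p[:4]),pose2(p[:2]+p[6:]))
print("holes",pose2([((0,.055),g((172.7,380.1),.062)),((0,-.055),g((293.7,365.3),.062))]))
print("knob top",g(A(75,217),.14),"axis",g(A(60,52),.095), "cam",ray("wrist",(240,320),P)[0])
t,th,_=pose2(s); R=np.array([[np.cos(th),-np.sin(th)],[np.sin(th),np.cos(th)]])
print("axis pred",t+R@[.017,.108],"shut knob",t+R@[.017,.067])
k=R.T@(g(A(75,217),.14)-t)-[.017,.108]; print("knob rel",k,np.linalg.norm(k),np.arctan2(k[0],-k[1]))
E
```

```text
stand [((0.042, 0.055), array([0.44287808, 0.20237741])), ((0.042, -0.055), array([0.423068  , 0.09476209]))] (array([0.39166706, 0.15617345]), np.float64(-0.18204431797370677), array([[-0.1, -0.3],
       [ 0.1,  0.3]]))
[array([0.5346, 0.2359]), array([0.5022, 0.0636]), array([0.5421, 0.2347]), array([0.5101, 0.0624]), array([0.535 , 0.2359]), array([0.5012, 0.0591]), array([0.6618, 0.2112]), array([0.6292, 0.0398])]
panel (array([0.51811806, 0.14918837]), np.float64(-0.18553600703924364), array([[ 0.2,  0.2],
       [ 0.3,  1. ],
       [-0.1,  0.5],
       [ 0.3,  1.2],
       [ 0.7,  0.2],
       [-0.6, -3.6],
       [-0.3, -0.5],
       [-0.5,  1. ]]))
panel no (array([0.51829516, 0.1498745 ]), np.float64(-0.18475753956054136), array([[ 0.1, -0.5],
       [ 0.1,  0.3],
       [-0.2, -0.3],
       [ 0.1,  0.5]])) (array([0.51808445, 0.1497446 ]), np.float64(-0.1875330300651593), array([[ 0.1, -0.3],
       [ 0.5,  0.4],
       [-0.4, -0.7],
       [-0.2,  0.7]]))
holes (array([0.5186133 , 0.15023015]), np.float64(-0.2436192553115674), array([[-0.4, -1.5],
       [ 0.4,  1.5]]))
knob top [0.43488731 0.21909451] axis [0.42991881 0.25895703] cam [0.49363322 0.24205158 0.38476977]
axis pred [0.42793852 0.25931113] shut knob [0.42051586 0.21898863]
knob rel [ 0.0141148  -0.03829405] 0.040812522191859144 0.3531390730192178
```

Emit:
arm_command(plan=[0,-0.113,0.148,0,-0.012,0,-0.113,0.148,-0.05,-0.012,0,-0.113,0.148,-0.152,-0.012,0,-0.113,0.148,-0.252,-0.012,0,-0.113,0.148,-0.252,-0.012,1,-0.113,0.148,-0.252,-0.012,1,-0.113,0.148,-0.252,-0.012,1,-0.113,0.148,-0.252,-0.012,1,-0.113,0.148,-0.252,-0.012,1,-0.113,0.148,-0.252,-0.012], newtons=10)

```text
time_s: 3.75
ee_pos: [0.4349, 0.2192, 0.3045]
eef_rot: [3.141, -0.001, 1.386]
force: [-0.4, 0.1, 0.2]
grip_width: 0.0175
```

Run:
```python
from h import *
im=vision.camera("wrist"); cv2.imwrite("pics/w2.png",im)
o=sensors.get_obs();print(o["ee_pos"],o["eef_rot"],o["grip_width"],o["force"])
th=-.182;a=np.array([.4279,.2593]);c,s=np.cos(th),np.sin(th);R=np.array([[c,-s],[s,c]])
k0=o["ee_pos"][:2];print(np.linalg.norm(k0-a))
for ang in np.linspace(.45,1.65,7):
    t=a+R@[.041*np.sin(ang),-.041*np.cos(ang)];print(round(ang,2),np.round((t-k0)/.4,4))
```

```text
[0.43483923 0.21919698 0.30433663] [ 3.14102432e+00 -5.06733956e-04  1.38637731e+00] 0.013955953992179053 [0.19518939 0.73700551 2.33942472]
0.0406989602037404
0.45 [0.0098 0.0014]
0.65 [0.0289 0.0088]
0.85 [0.0461 0.0198]
1.05 [0.0609 0.034 ]
1.25 [0.0725 0.0509]
1.45 [0.0805 0.0697]
1.65 [0.0846 0.0897]
```

View pics/w2.png

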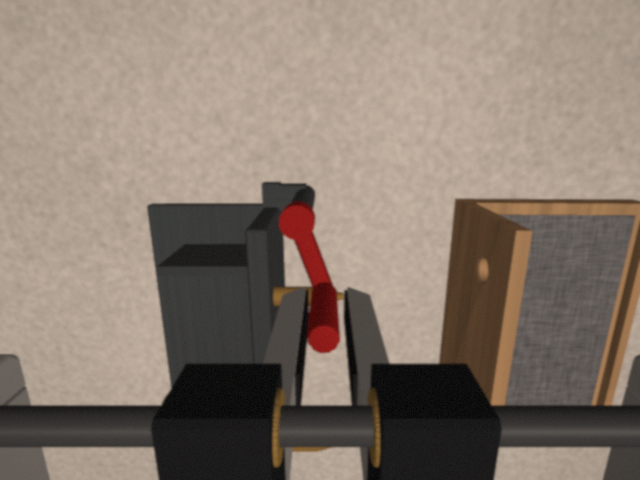

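Emit:
arm_command(plan=[1,0.0098,0.0014,0,0,1,0.029,0.0088,0,0,1,0.046,0.02,0,0,1,0.061,0.034,0,0,1,0.0725,0.051,0,0,1,0.0805,0.07,0,0,1,0.0846,0.09,0,0,1,0.0846,0.09,0,0,1,0.0846,0.09,0,0,0,0.0846,0.09,0,0,0,0.0846,0.09,0,0,0,0.0846,0.09,0,0,0,0.0846,0.09,0.1,0,0,0.0846,0.09,0.2,0])

```text
time_s: 5.2
ee_pos: [0.4687, 0.2551, 0.3842]
eef_rot: [-3.14, 0.001, 1.386]
force: [-0.2, 0.7, 0.6]
grip_width: 0.0464
```

Run:
```python
from h import *
P=cam("wrist");im=vision.camera("wrist"); cv2.imwrite("pics/w3.png",im)
o=sensors.get_obs();print(o["ee_pos"],o["eef_rot"],o["grip_width"],o["force"])
for r in vision.pinpoint("keeper_knob","wrist"): print(r,onz("wrist",r["at"],.12,P))
th=-.186;c,s=np.cos(th),np.sin(th);R=np.array([[c,-s],[s,c]])
print("grip target",np.array([.5182,.1498])+R@[.004,0])
```

```text
[0.46912909 0.25532276 0.39166608] [ 3.13495698 -0.00459085  1.3863283 ] 0.046561554079115046 [-0.16185695  0.54725677  5.77819425]
{'at': [251.8, 328.1], 'confidence': 0.94} [0.47083665 0.26182727 0.12      ]
grip target [0.52213101 0.14906028]
```

View pics/w3.png

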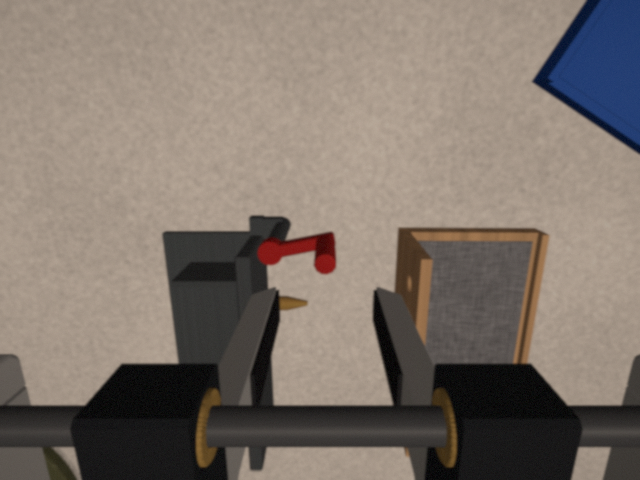

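Emit:
arm_command(plan=[0,0.045,-0.09,0,0,0,0.09,-0.18,0,0,0,0.1335,-0.265,-0.02,0,0,0.1335,-0.265,-0.12,0,0,0.1335,-0.265,-0.22,0,0,0.1335,-0.265,-0.29,0,0,0.1335,-0.265,-0.312,0,0,0.1335,-0.265,-0.312,0,1,0.1335,-0.265,-0.312,0,1,0.1335,-0.265,-0.312,0,1,0.1335,-0.265,-0.312,0,1,0.1335,-0.265,-0.312,0,1,0.1335,-0.265,-0.312,0,1,0.1335,-0.265,-0.312,0], newtons=30)

```text
time_s: 6.7
ee_pos: [0.522, 0.1492, 0.2593]
eef_rot: [-3.141, -0.0, 1.386]
force: [-2.9, 0.0, 4.3]
grip_width: 0.0078
```

Run:
```python
from h import *
P=cam("wrist");im=vision.camera("wrist"); cv2.imwrite("pics/w4.png",im)
o=sensors.get_obs();print(o["ee_pos"],o["eef_rot"],o["grip_width"],o["force"])
th=-.182;c,s=np.cos(th),np.sin(th);R=np.array([[c,-s],[s,c]])
print(R@[-.0656,-.0166]/.4, R@[-.11,-.0166]/.4)
```

```text
[0.52198314 0.14923034 0.25933285] [-3.14143424e+00 -1.14638730e-04  1.38631482e+00] 0.00805268452159551 [-4.39362223  0.87367793  4.69249966]
[-0.16880269 -0.01113108] [-0.27796938  0.00895958]
```

View pics/w4.png

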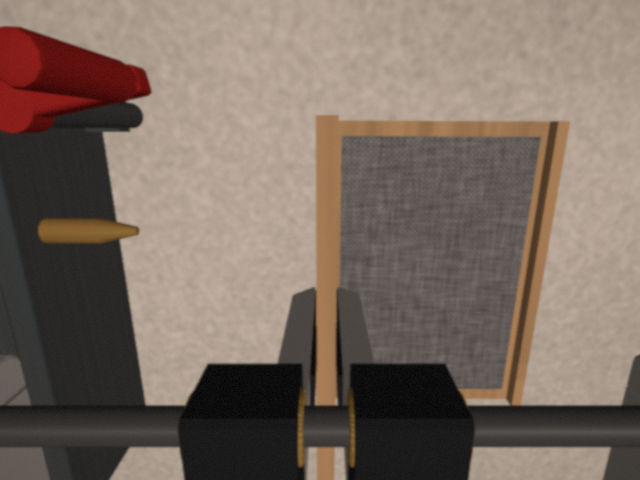

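Emit:
arm_command(plan=[1,-0.034,-0.002,0,0,1,-0.068,-0.004,0,0,1,-0.101,-0.0065,0,0,1,-0.135,-0.009,0,0,1,-0.169,-0.011,0,0,1,-0.169,-0.011,0,0,1,-0.169,-0.011,0,0])

```text
time_s: 7.45
ee_pos: [0.4539, 0.1449, 0.2593]
eef_rot: [-3.138, 0.001, 1.387]
force: [-17.0, -0.8, 15.3]
grip_width: 0.0079
```

Run:
```python
from h import *
P=cam("wrist");im=vision.camera("wrist"); cv2.imwrite("pics/w5.png",im)
o=sensors.get_obs();print(o["ee_pos"],o["eef_rot"],o["grip_width"],o["force"])
im=vision.camera("side"); cv2.imwrite("pics/s5.png",cv2.resize(im[150:300,180:400],None,fx=3,fy=3,interpolation=cv2.INTER_CUBIC))
```

```text
[0.4539047  0.14488136 0.25929201] [-3.13818268e+00  1.05533612e-03  1.38669937e+00] 0.007663889355898224 [-16.77430738  -1.58097198  17.01371024]
```

View pics/w5.png

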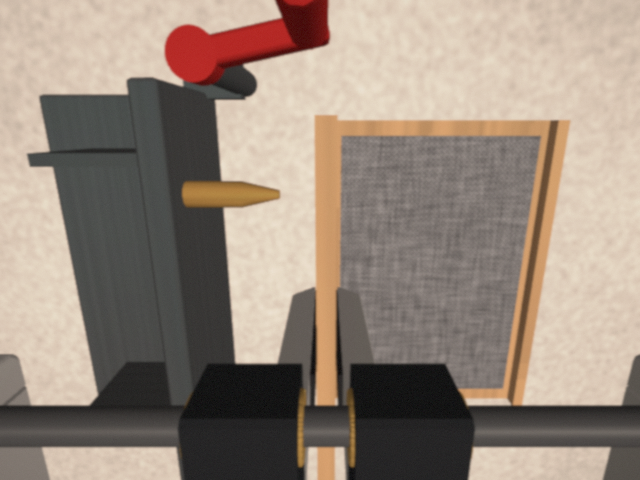

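View pics/s5.png

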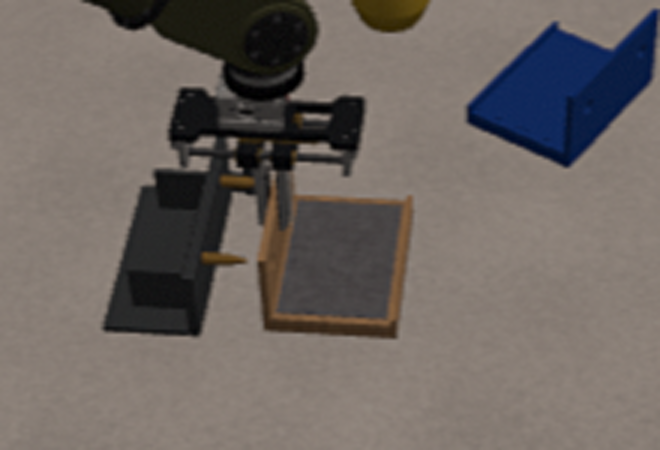

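Emit:
arm_command(plan=[1,0,0,0,0,1,0,0,0,0])

```text
time_s: 7.75
ee_pos: [0.454, 0.1449, 0.2593]
eef_rot: [-3.138, 0.001, 1.387]
force: [-17.5, -0.9, 16.3]
grip_width: 0.0076
```

Run:
```python
from h import *
P=cam("wrist")
o=sensors.get_obs();print(o["ee_pos"],o["eef_rot"],o["force"],o["moment"])
g=lambda r,c,z:onz("wrist",(r,c),z,P)[:2]
print("peg a",g(194,280,.062), "plate far back/front top",g(115.5,316,.096),g(115.5,338,.096),"lip",g(121.5,569.5,.026))
p=[((0,.088),g(115.5,316,.096)),((.008,.088),g(115.5,338,.096)),((.130,.088),g(121.5,569.5,.026))]
t,th,r=pose2(p);print(t,th,r)
th=-.182;c,s=np.cos(th),np.sin(th);R=np.array([[c,-s],[s,c]])
print("panel in stand",R.T@(t-[.3917,.1562]), "pega pred",np.array([.3917,.1562])+R@[.042,.055])
```

```text
[0.45395314 0.14488171 0.25930088] [-3.13801220e+00  1.16944027e-03  1.38673110e+00] [-17.51681944  -0.92377505  16.26826268] [-0.23285219  2.62613838  0.08973626]
peg a [0.44279382 0.20341381] plate far back/front top [0.46603354 0.23240476] [0.47353823 0.23101192] lip [0.59281602 0.20815339]
[0.44907015 0.1460754 ] -0.18915119523430557 [[ 0.4 -0.1]
 [ 0.1  0. ]
 [-0.5  0.1]]
panel in stand [0.05825513 0.00042644] pega pred [0.44296114 0.20268973]
```

Emit:
arm_command(plan=[0.4,0,0,0,0,0.4,0,0,0,0,0.4,0,0,0,0,1,0,0,0,0,1,0,0,0,0,1,0,0,0,0,1,0,0,0,0,1,-0.02,0.0035,0,0,1,-0.04,0.007,0,0,1,-0.055,0.0103,0,0,1,-0.07,0.013,0,0,1,-0.083,0.0153,0,0,1,-0.093,0.0172,0,0,1,-0.093,0.0172,0,0,1,-0.093,0.0172,0,0], newtons=25)

```text
time_s: 9.25
ee_pos: [0.4167, 0.1518, 0.259]
eef_rot: [-3.139, 0.0, 1.387]
force: [-6.2, 1.8, 3.4]
grip_width: 0.0077
```

Run:
```python
from h import *
P=cam("wrist");im=vision.camera("wrist"); cv2.imwrite("pics/w6.png",im)
o=sensors.get_obs();print(o["ee_pos"],o["eef_rot"],o["grip_width"],o["force"])
im=vision.camera("side"); cv2.imwrite("pics/s6.png",cv2.resize(im[150:300,180:400],None,fx=3,fy=3,interpolation=cv2.INTER_CUBIC))
```

```text
[0.4168184  0.15179201 0.25902057] [-3.13956029e+00  3.89448285e-04  1.38653774e+00] 0.007674997450509332 [-6.05091271  1.14532934  1.88205817]
```

View pics/w6.png

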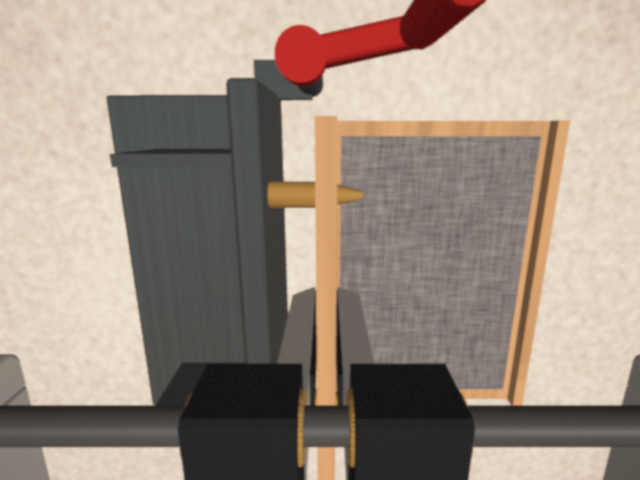

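View pics/s6.png

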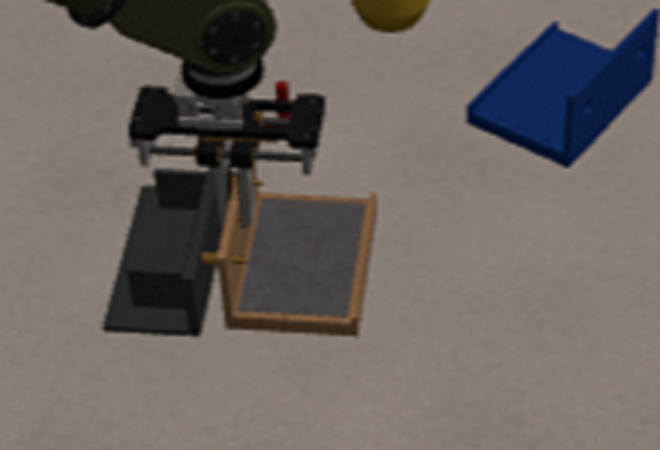

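Emit:
arm_command(plan=[0.7,0,0,0,0,0.7,0,0,0,0,0.7,0,0,0,0,0.7,0,0,0.1,0,0.7,0,0,0.2,0,1,0.1,-0.02,0.2,0,1,0.2,-0.04,0.2,0,1,0.3,-0.056,0.2,0,1,0.344,-0.064,0.15,0,1,0.344,-0.064,0.04,0,1,0.344,-0.064,-0.06,0,1,0.344,-0.064,-0.12,0,1,0.344,-0.064,-0.12,0,1,0.344,-0.064,-0.12,0])

```text
time_s: 10.75
ee_pos: [0.5552, 0.1261, 0.2118]
eef_rot: [3.141, -0.0, 1.386]
force: [0.3, -0.3, 0.9]
grip_width: 0.0006
```

Run:
```python
from h import *
P=cam("wrist");im=vision.camera("wrist"); cv2.imwrite("pics/w7.png",im)
o=sensors.get_obs();print(o["ee_pos"],o["eef_rot"],o["grip_width"],o["force"])
th=-.182;c,s=np.cos(th),np.sin(th);R=np.array([[c,-s],[s,c]])
print("tcp in stand",R.T@(o["ee_pos"][:2]-[.3917,.1562]))
```

```text
[0.55530241 0.12615512 0.2126073 ] [ 3.13974065e+00 -7.04076925e-04  1.38647451e+00] 0.0005149256368836494 [ 0.32314002 -1.2731898   0.36025919]
tcp in stand [1.66338326e-01 6.28825549e-05]
```

View pics/w7.png

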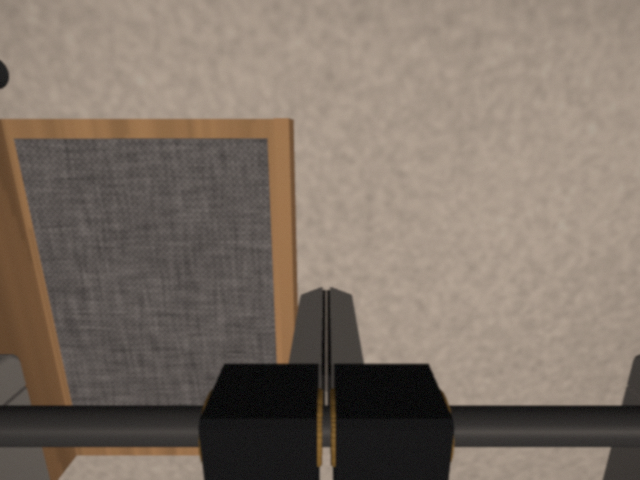

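Emit:
arm_command(plan=[1,-0.01,0.0018,0,0,1,-0.02,0.0036,0,0,1,-0.03,0.0054,0,0,1,-0.037,0.0067,0,0,1,-0.044,0.008,0,0,1,-0.049,0.009,0,0,1,-0.049,0.009,0,0])

```text
time_s: 11.5
ee_pos: [0.5355, 0.1298, 0.2129]
eef_rot: [3.137, -0.001, 1.387]
force: [3.2, -0.3, 3.3]
grip_width: 0.0005
```

Run:
```python
from h import *
P=cam("wrist");im=vision.camera("wrist"); cv2.imwrite("pics/w8.png",im)
o=sensors.get_obs();print(o["ee_pos"],o["eef_rot"],o["grip_width"],o["force"])
th=-.182;c,s=np.cos(th),np.sin(th);R=np.array([[c,-s],[s,c]])
print("tcp in stand",R.T@(o["ee_pos"][:2]-[.3917,.1562]))
im=vision.camera("side"); cv2.imwrite("pics/s8.png",cv2.resize(im[150:300,180:400],None,fx=3,fy=3,interpolation=cv2.INTER_CUBIC))
```

```text
[0.53558088 0.12976931 0.21278895] [ 3.13775407e+00 -1.25468586e-03  1.38656776e+00] 0.0003832656707824477 [ 4.02126393 -0.49184286  4.28714203]
tcp in stand [1.46288366e-01 4.78371187e-05]
```

View pics/w8.png

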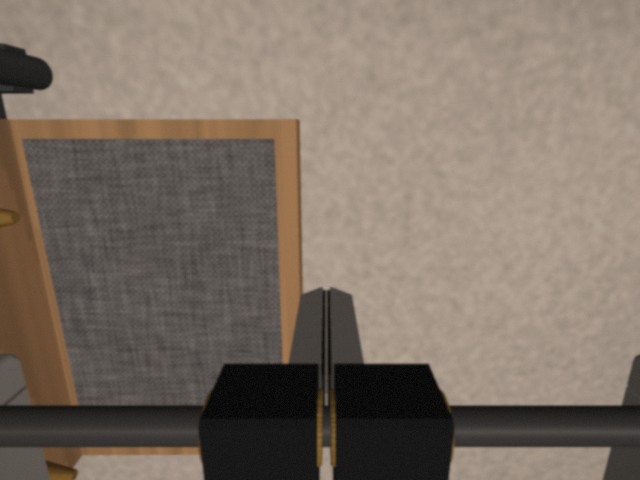

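View pics/s8.png

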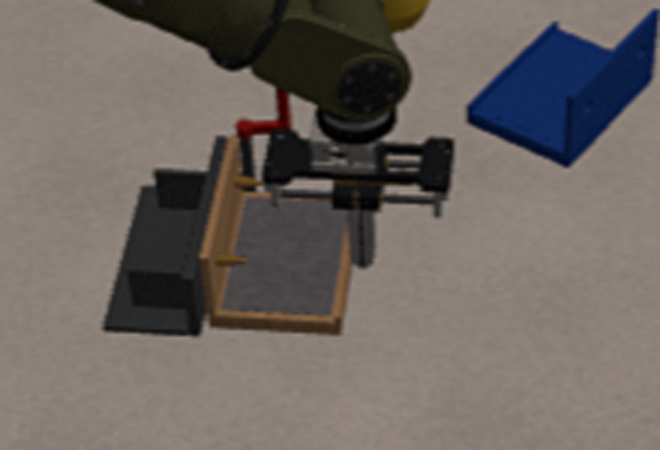

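Emit:
arm_command(plan=[1,-0.0025,0.0005,0,0,1,-0.005,0.001,0,0,1,-0.0075,0.0014,0,0,1,-0.01,0.0018,0,0,1,-0.01,0.0018,0,0])

```text
time_s: 12.1
ee_pos: [0.532, 0.1304, 0.2126]
eef_rot: [3.137, -0.001, 1.386]
force: [8.0, -1.6, 5.5]
grip_width: 0.0005
```

Emit:
arm_command(plan=[1,-0.0025,0.0005,0,0,1,-0.005,0.001,0,0,1,-0.005,0.001,0,0])

```text
time_s: 12.4
ee_pos: [0.5301, 0.1308, 0.2126]
eef_rot: [3.136, -0.002, 1.386]
force: [9.4, -1.8, 4.1]
grip_width: 0.0004
```

Emit:
arm_command(plan=[1,-0.0025,0.0005,0,0,1,-0.005,0.001,0,0,1,-0.005,0.001,0,0])

```text
time_s: 12.7
ee_pos: [0.529, 0.1309, 0.2128]
eef_rot: [3.132, -0.002, 1.386]
force: [22.7, -2.8, -4.7]
grip_width: 0.0003
```

Run:
```python
from h import *
P=cam("wrist");im=vision.camera("wrist"); cv2.imwrite("pics/w9.png",im)
o=sensors.get_obs();print(o["ee_pos"],o["eef_rot"],o["grip_width"],o["force"])
im=vision.camera("side"); cv2.imwrite("pics/s9.png",cv2.resize(im[180:280,200:340],None,fx=5,fy=5,interpolation=cv2.INTER_CUBIC))
```

```text
[0.52905856 0.13090879 0.2128246 ] [ 3.13198211e+00 -2.44815139e-03  1.38632656e+00] 0.000486061660755308 [21.96914284 -3.55326257 -4.23756768]
```

View pics/s9.png

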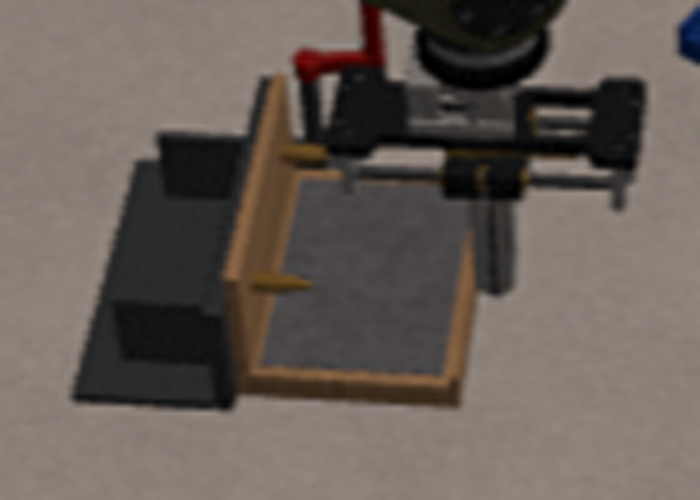

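View pics/w9.png

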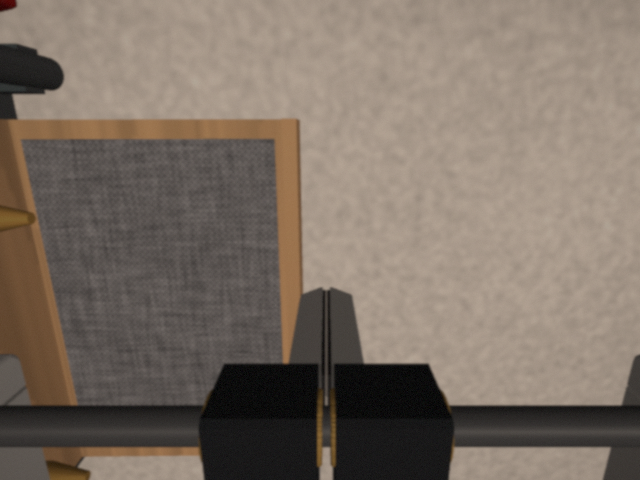

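Emit:
arm_command(plan=[1,0.074,-0.0136,0,0,1,0.074,-0.0136,0,0,1,0.074,-0.0136,0.1,0,1,0.074,-0.0136,0.22,0,0,0,0.05,0.33,0,0,-0.074,0.15,0.4,0,0,-0.12,0.23,0.43,0,0,-0.1485,0.31,0.43,0,0,-0.1485,0.31,0.43,0,0,-0.1485,0.31,0.43,0,0,-0.1485,0.31,0.43,0])

```text
time_s: 13.9
ee_pos: [0.4679, 0.2545, 0.3827]
eef_rot: [-3.141, 0.001, 1.386]
force: [0.4, -0.4, -0.5]
grip_width: 0.0466
```

Run:
```python
from h import *
P=cam("wrist");im=vision.camera("wrist"); cv2.imwrite("pics/w10.png",im)
o=sensors.get_obs();print(o["ee_pos"],o["eef_rot"],o["grip_width"],o["force"])
for r in vision.pinpoint("keeper_knob","wrist"): print(r,onz("wrist",r["at"],.12,P))
im=cv2.convertScaleAbs(im,alpha=1.5,beta=10)
cv2.imwrite("pics/w10a.png",cv2.resize(im[200:440,210:450],None,fx=2.5,fy=2.5,interpolation=cv2.INTER_CUBIC))
```

```text
[0.46811069 0.25433764 0.38266963] [-3.14086324e+00  6.12508399e-04  1.38532998e+00] 0.04659506333368923 [-0.29105587  0.17370474  0.12827336]
{'at': [254.5, 325.9], 'confidence': 0.82} [0.46863217 0.2603005  0.12      ]
```

View pics/w10a.png

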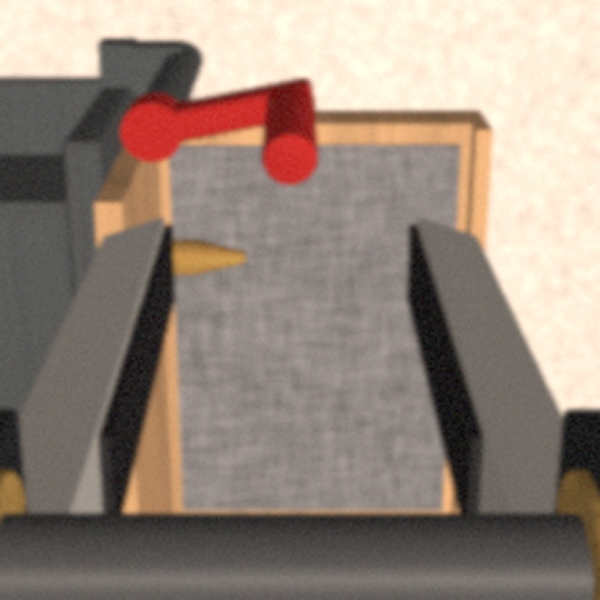

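View pics/w10.png

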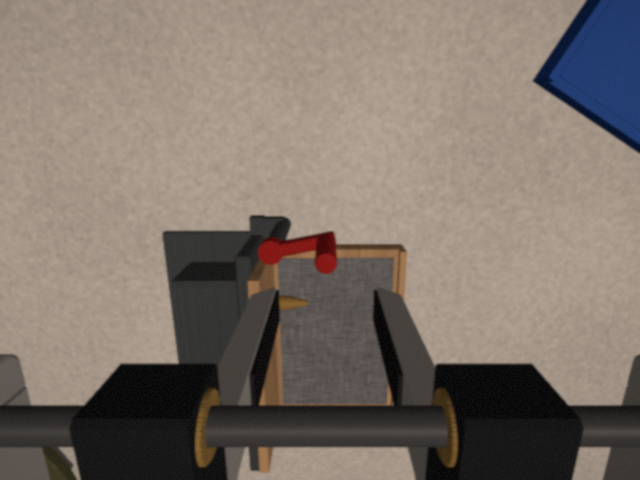

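Emit:
arm_command(plan=[0,0.002,0.0015,-0.1,0,0,0.002,0.0015,-0.195,0,0,0.002,0.0015,-0.195,0,1,0.002,0.0015,-0.195,0,1,0.002,0.0015,-0.195,0,1,0.002,0.0015,-0.195,0,1,0.002,0.0015,-0.195,0,1,0.002,0.0015,-0.195,0], newtons=10)

```text
time_s: 14.8
ee_pos: [0.4683, 0.2559, 0.3058]
eef_rot: [-3.14, -0.0, 1.387]
force: [-7.0, -1.1, 8.3]
grip_width: 0.0139
```

Run:
```python
from h import *
o=sensors.get_obs();print(o["ee_pos"],o["eef_rot"],o["grip_width"],o["force"])
th=-.182;a=np.array([.4279,.2593]);c,s=np.cos(th),np.sin(th);R=np.array([[c,-s],[s,c]])
k0=o["ee_pos"][:2]; l=R.T@(k0-a); print(l,np.linalg.norm(l),np.arctan2(l[0],-l[1]))
for ang in [1.45,1.25,1.05,.85,.65,.45,.25,.1,.02]:
    t=a+R@[.041*np.sin(ang),-.041*np.cos(ang)];print(round(ang,2),np.round((t-k0)/.4,4))
```

```text
[0.46825379 0.25590878 0.30578323] [-3.14033827e+00 -2.88972125e-05  1.38655585e+00] 0.013906859291001765 [-6.9728886  -1.14010554  8.2745504 ]
[0.0403011 0.0039687] 0.04049603542547943 1.6689560400826073
1.45 [-0.003  -0.0221]
1.25 [-0.0111 -0.0409]
1.05 [-0.0227 -0.0578]
0.85 [-0.0374 -0.072 ]
0.65 [-0.0546 -0.083 ]
0.45 [-0.0737 -0.0904]
0.25 [-0.0939 -0.0938]
0.1 [-0.1093 -0.0937]
0.02 [-0.1174 -0.0927]
```

Emit:
arm_command(plan=[1,-0.003,-0.0221,0,0,1,-0.0111,-0.041,0,0,1,-0.0227,-0.0578,0,0,1,-0.0374,-0.072,0,0,1,-0.0546,-0.083,0,0,1,-0.0737,-0.0904,0,0,1,-0.094,-0.0938,0,0,1,-0.109,-0.0937,0,0,1,-0.1165,-0.0927,0,0,1,-0.1165,-0.0927,0,0,1,-0.1165,-0.0927,0,0])

```text
time_s: 15.9
ee_pos: [0.4233, 0.2165, 0.3061]
eef_rot: [3.136, 0.004, 1.385]
force: [14.7, -29.3, 4.0]
grip_width: 0.0453
```

Run:
```python
from h import *
P=cam("wrist");im=vision.camera("wrist"); cv2.imwrite("pics/w11.png",im)
o=sensors.get_obs();print(o["ee_pos"],o["eef_rot"],o["grip_width"],o["force"])
th=-.182;a=np.array([.4279,.2593]);c,s=np.cos(th),np.sin(th);R=np.array([[c,-s],[s,c]])
k0=o["ee_pos"][:2]; l=R.T@(k0-a); print(l,np.linalg.norm(l),np.arctan2(l[0],-l[1]))
```

```text
[0.42332525 0.21648294 0.30602137] [3.13577279 0.00381038 1.38503326] 0.04499295634990993 [ 15.34091232 -28.83449268   6.10003193]
[ 0.00325056 -0.04293789] 0.04306075575487624 0.07555961862458613
```

View pics/w11.png

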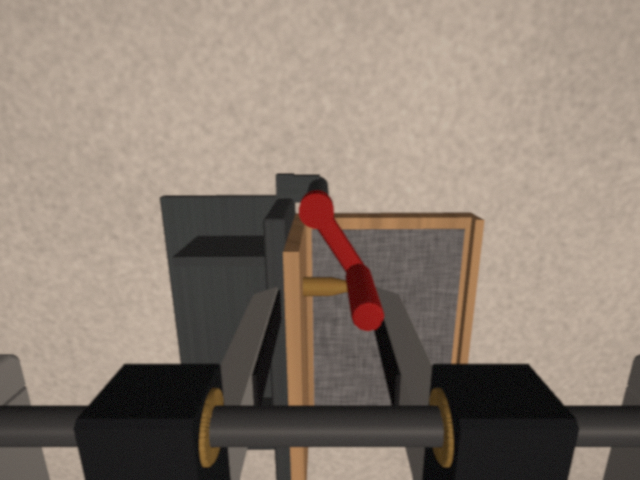

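Emit:
arm_command(plan=[0,-0.002,-0.012,0,0,0,-0.0045,-0.025,0,0,0,-0.0045,-0.025,0,0,0,-0.0045,-0.025,0.1,0,0,-0.0045,-0.025,0.2,0,0,-0.0045,-0.025,0.2,0,0,-0.0045,-0.025,0.2,0])

```text
time_s: 16.65
ee_pos: [0.42, 0.2088, 0.3852]
eef_rot: [3.141, -0.001, 1.387]
force: [0.9, -0.4, -0.6]
grip_width: 0.0472
```

Run:
```python
from h import *
P=cam("wrist");im=vision.camera("wrist"); cv2.imwrite("pics/w12.png",im)
o=sensors.get_obs();print(o["ee_pos"],o["eef_rot"],o["grip_width"],o["force"])
th=-.182;a=np.array([.4279,.2593]);c,s=np.cos(th),np.sin(th);R=np.array([[c,-s],[s,c]])
for r in vision.pinpoint("keeper_knob","wrist"):
    X=onz("wrist",r["at"],.12,P);l=R.T@(X[:2]-a); print(r,X,np.linalg.norm(l),np.arctan2(l[0],-l[1]))
```

```text
[0.41996206 0.20879229 0.38429358] [-3.14084570e+00  4.13904412e-04  1.38675529e+00] 0.04717074545894243 [-0.07398004  0.13832928 -0.41667383]
```

View pics/w12.png

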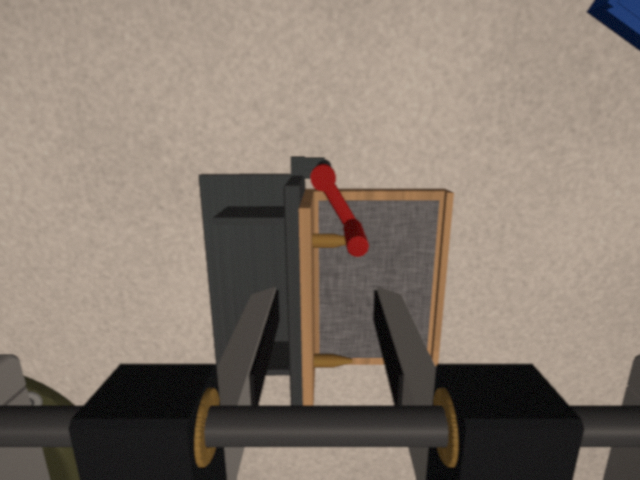

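```bash
python3 - <<'E'
from h import *
P=cam("wrist")
o=sensors.get_obs();e=o["ee_pos"][:2]
th=-.182;a=np.array([.4279,.2593]);c,s=np.cos(th),np.sin(th);R=np.array([[c,-s],[s,c]])
X=onz("wrist",(244.5,358),.14,P);l=R.T@(X[:2]-a); ang=np.arctan2(l[0],-l[1]);print(X,np.linalg.norm(l),ang)
for g,off in [(ang,.035),(ang,.019),(ang-.15,.0166),(ang-.3,.0166),(ang-.45,.0166),(.15,.0166),(.07,.0166),(.0,.0166)]:
    t=a+R@[.041*np.sin(g)+off,-.041*np.cos(g)]; print(round(g,2),off,np.round((t-e)/.4,4))
E
python3 - <<'E'
import cv2
im=cv2.imread("pics/w12.png");im=cv2.convertScaleAbs(im,alpha=1.5,beta=10)
cv2.imwrite("pics/w12a.png",cv2.resize(im[140:400,260:480],None,fx=2.3,fy=2.3,interpolation=cv2.INTER_CUBIC))
E
```

```text
[0.44156346 0.22310401 0.14      ] 0.038689014667286165 0.5429477874578105
0.54 0.035 [0.142  0.0146]
0.54 0.019 [0.1027 0.0218]
0.39 0.0166 [0.082  0.0186]
0.24 0.0166 [0.0668 0.0165]
0.09 0.0166 [0.0515 0.0167]
0.15 0.0166 [0.0573 0.0163]
0.07 0.0166 [0.0491 0.0169]
0.0 0.0166 [0.042 0.018]
```

View pics/w12a.png

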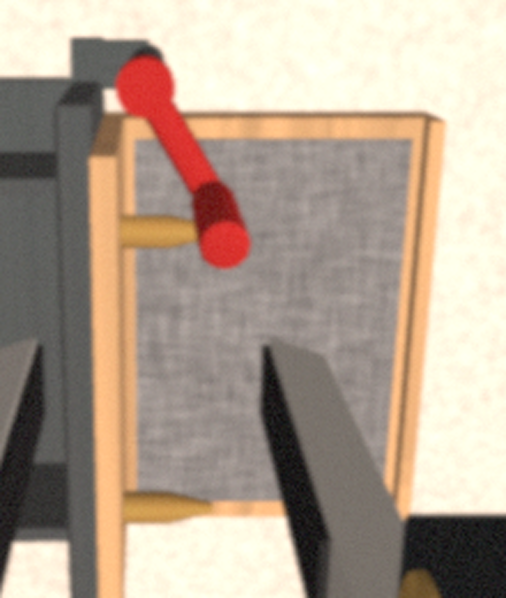

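Emit:
arm_command(plan=[1,0.07,0.008,0,0,1,0.15,0.0135,0,0,1,0.15,0.0135,0,0,1,0.15,0.0135,-0.1,0,1,0.15,0.0135,-0.195,0,1,0.15,0.0135,-0.195,0,1,0.12,0.018,-0.195,0,1,0.1027,0.0218,-0.195,0,1,0.082,0.0186,-0.195,0,1,0.067,0.0165,-0.195,0,1,0.0573,0.0163,-0.195,0,1,0.05,0.017,-0.195,0,1,0.05,0.017,-0.195,0])

```text
time_s: 18.05
ee_pos: [0.44, 0.2156, 0.3072]
eef_rot: [-3.141, -0.0, 1.387]
force: [0.0, 0.1, -0.2]
grip_width: 0.0007
```

Run:
```python
from h import *
P=cam("wrist");im=vision.camera("wrist"); cv2.imwrite("pics/w13.png",im)
o=sensors.get_obs();print(o["ee_pos"],o["eef_rot"],o["grip_width"],o["force"])
```

```text
[0.44012717 0.21557178 0.30704906] [-3.14128092e+00 -5.26037701e-05  1.38651867e+00] 0.0006955228443018351 [ 0.17911542 -0.05069348 -0.38308971]
```

View pics/w13.png

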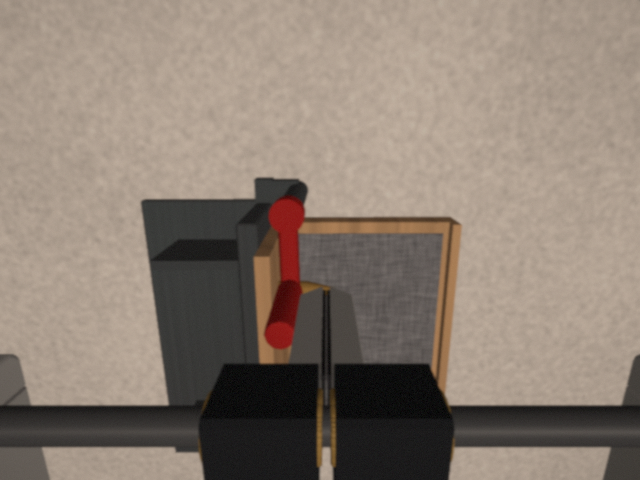

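Emit:
arm_command(plan=[1,-0.003,0.0005,0,0,1,-0.005,0.001,0,0,1,-0.005,0.001,0,0])

```text
time_s: 18.4
ee_pos: [0.4386, 0.2158, 0.3071]
eef_rot: [3.14, -0.0, 1.386]
force: [5.8, -2.1, -1.4]
grip_width: 0.0002
```

Run:
```python
from h import *
P=cam("wrist");im=vision.camera("wrist"); cv2.imwrite("pics/w14.png",im)
o=sensors.get_obs();print(o["ee_pos"],o["force"])
im=cv2.convertScaleAbs(im,alpha=1.5,beta=10)
cv2.imwrite("pics/w14a.png",cv2.resize(im[160:380,220:420],None,fx=2.6,fy=2.6,interpolation=cv2.INTER_CUBIC))
```

```text
[0.43861381 0.21580705 0.3070803 ] [ 5.4733744  -2.34565738 -2.22063507]
```

View pics/w14a.png

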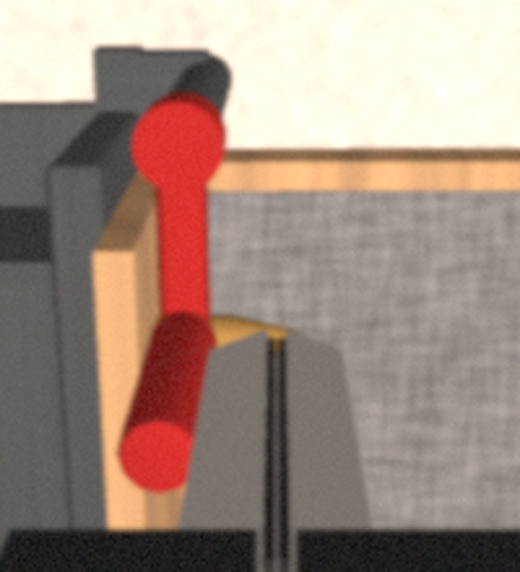

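Run:
```python
from h import *
for c,p in [("side",((341,270),(332,318))),("scene",((222,244),(252,244)))]:
    a,b=[onz(c,q,.03)[:2] for q in p]; print(a,b,np.linalg.norm(b-a),np.arctan2(*(b-a)[::-1]))
```

```text
[ 0.43062742 -0.24870124] [ 0.55431691 -0.23300795] 0.12468107175052633 0.12620222433512482
[ 0.43467633 -0.23875779] [ 0.56060411 -0.22986052] 0.12624170183587635 0.07053653657388806
```

Emit:
arm_command(plan=[1,0.037,-0.007,0,0,1,0.037,-0.007,0.03,0,1,0.037,-0.007,0.15,0,0,0.037,-0.007,0.24,0,-0.3,0.05,-0.11,0.24,-0.07,-0.6,0.06,-0.22,0.24,-0.14,-0.6,0.07,-0.33,0.24,-0.21,-0.6,0.08,-0.44,0.24,-0.28,-0.6,0.09,-0.55,0.24,-0.35,-0.6,0.1,-0.66,0.24,-0.42,-0.6,0.11,-0.77,0.24,-0.49,-0.6,0.128,-0.88,0.24,-0.56,-0.6,0.128,-0.99,0.24,-0.614,-0.6,0.128,-1,0.24,-0.614,-0.6,0.128,-1,0.24,-0.614])

```text
time_s: 19.95
ee_pos: [0.4891, -0.1845, 0.4033]
eef_rot: [-3.141, 0.0, 0.1]
force: [0.3, 0.8, 0.2]
grip_width: 0.0753
```

Emit:
arm_command(plan=[-0.6,0,-0.127,0,0,-0.6,0,-0.127,0,0,-0.6,0,-0.127,0,0])

```text
time_s: 20.25
ee_pos: [0.4894, -0.234, 0.4032]
eef_rot: [-3.141, 0.0, 0.101]
force: [-0.1, 0.9, -0.3]
grip_width: 0.0751
```

Run:
```python
from h import *
P=cam("wrist");im=vision.camera("wrist"); cv2.imwrite("pics/w15.png",im)
o=sensors.get_obs();print(o["ee_pos"],o["eef_rot"],o["grip_width"],o["force"])
for r in vision.silhouettes("coral_case_center","wrist")[:2]:
    ys,xs=np.nonzero(r["mask"]); print(r["confidence"],r["at"],len(xs),cv2.minAreaRect(np.c_[xs,ys].astype(np.float32)))
    pts=np.array([onz("wrist",(y,x),.03,P)[:2] for y,x in zip(ys[::7],xs[::7])])
    m=cv2.minAreaRect(pts.astype(np.float32)); print(m, cv2.boxPoints(m))
s=vision.camera("scene"); cv2.imwrite("pics/sc15.png",cv2.resize(s[150:320,180:460],None,fx=2.5,fy=2.5,interpolation=cv2.INTER_CUBIC))
```

```text
[ 0.48953008 -0.2335315   0.40324138] [-3.14115272e+00  1.31102429e-05  1.02082107e-01] 0.07539659396034465 [0.38725937 0.16780706 0.58102343]
0.96 [219.9, 326.7] 7597 ((329.54052734375, 220.7168426513672), (54.23599624633789, 148.14356994628906), 1.301952600479126)
((0.488638699054718, -0.23720082640647888), (0.14012855291366577, 0.04925393685698509), 4.893212795257568) [[ 0.41672912 -0.21864003]
 [ 0.42093042 -0.26771444]
 [ 0.5605483  -0.25576162]
 [ 0.556347   -0.20668721]]
```

View pics/w15.png

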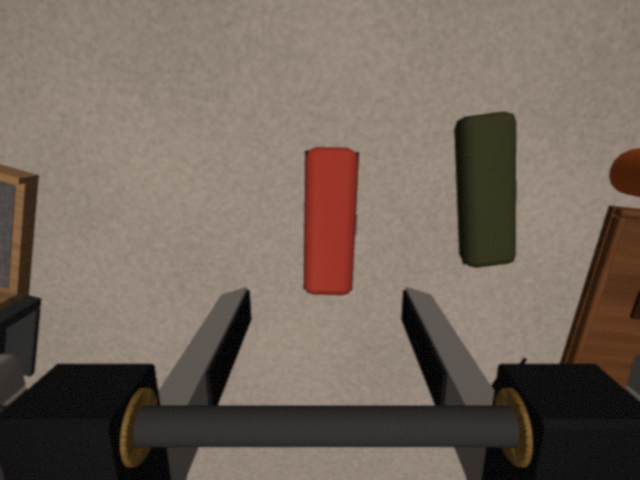

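View pics/sc15.png

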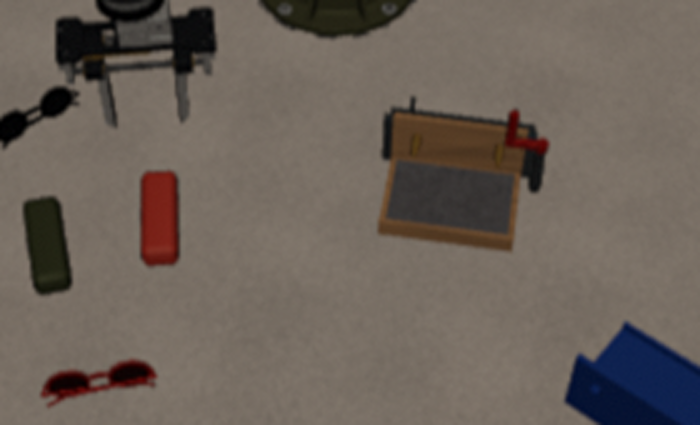

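Emit:
arm_command(plan=[-0.6,-0.002,-0.009,-0.12,-0.008,-0.6,-0.002,-0.009,-0.24,-0.008,-0.6,-0.002,-0.009,-0.36,-0.008,-0.6,-0.002,-0.009,-0.46,-0.008,-0.6,-0.002,-0.009,-0.485,-0.008,-0.6,-0.002,-0.009,-0.485,-0.008,1,-0.002,-0.009,-0.485,-0.008,1,-0.002,-0.009,-0.485,-0.008,1,-0.002,-0.009,-0.485,-0.008,1,-0.002,-0.009,-0.485,-0.008,1,-0.002,-0.009,-0.485,-0.008,1,-0.002,-0.009,-0.35,-0.008,1,-0.002,-0.009,-0.22,-0.008,1,-0.002,-0.009,-0.15,-0.008,1,-0.002,-0.009,-0.15,-0.008], newtons=20)

```text
time_s: 21.9
ee_pos: [0.4889, -0.2387, 0.3483]
eef_rot: [3.137, -0.007, 0.084]
force: [0.2, -0.8, -1.2]
grip_width: 0.0478
```

Run:
```python
from h import *
P=cam("wrist");im=vision.camera("wrist"); cv2.imwrite("pics/w16.png",im)
o=sensors.get_obs();print(o["ee_pos"],o["eef_rot"],o["grip_width"],o["force"])
th=-.182;c,s=np.cos(th),np.sin(th);R=np.array([[c,-s],[s,c]])
t=np.array([.3917,.1562])+R@[.068,-.008]; print(t,t-o["ee_pos"][:2],(t-o["ee_pos"][:2])/.4)
```

```text
[ 0.48860904 -0.23849361  0.34520217] [ 3.13915943 -0.00348051  0.08372895] 0.04778280019860135 [-0.36199469 -0.21817201 -1.73057706]
[0.45712891 0.13602434] [-0.03148013  0.37451795] [-0.07870032  0.93629487]
```

View pics/w16.png

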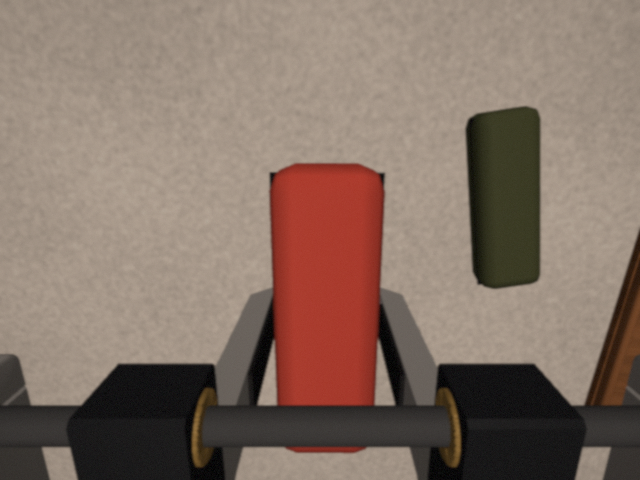

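Emit:
arm_command(plan=[1,-0.0,0.1,0,0.07,1,-0.01,0.2,0,0.14,1,-0.02,0.31,0,0.21,1,-0.03,0.42,0,0.28,1,-0.04,0.53,0,0.35,1,-0.05,0.64,0,0.42,1,-0.06,0.75,0,0.49,1,-0.07,0.84,0,0.56,1,-0.079,0.91,0,0.62,1,-0.079,0.936,0,0.623,1,-0.079,0.936,0,0.623,1,-0.079,0.936,0,0.623,1,-0.079,0.936,0,0.623])

```text
time_s: 23.25
ee_pos: [0.4572, 0.1349, 0.3427]
eef_rot: [-3.141, 0.0, 1.386]
force: [-0.5, 0.7, -1.2]
grip_width: 0.0478
```

Run:
```python
from h import *
P=cam("wrist");im=vision.camera("wrist"); cv2.imwrite("pics/w17.png",im)
o=sensors.get_obs();print(o["ee_pos"],o["eef_rot"],o["grip_width"],o["force"])
im=vision.camera("side"); cv2.imwrite("pics/s17.png",cv2.resize(im[100:300,180:400],None,fx=3,fy=3,interpolation=cv2.INTER_CUBIC))
```

```text
[0.45723383 0.13491176 0.34284565] [-3.14132003e+00  2.38144127e-04  1.38601860e+00] 0.047649754247023626 [-0.24162472  0.55666367 -1.638897  ]
```

View pics/w17.png

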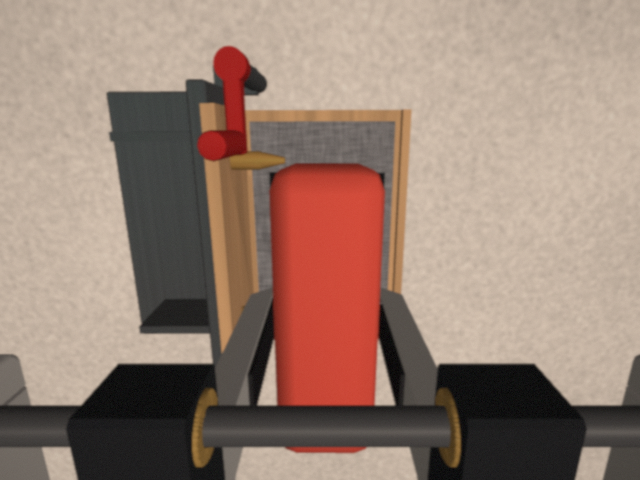

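View pics/s17.png

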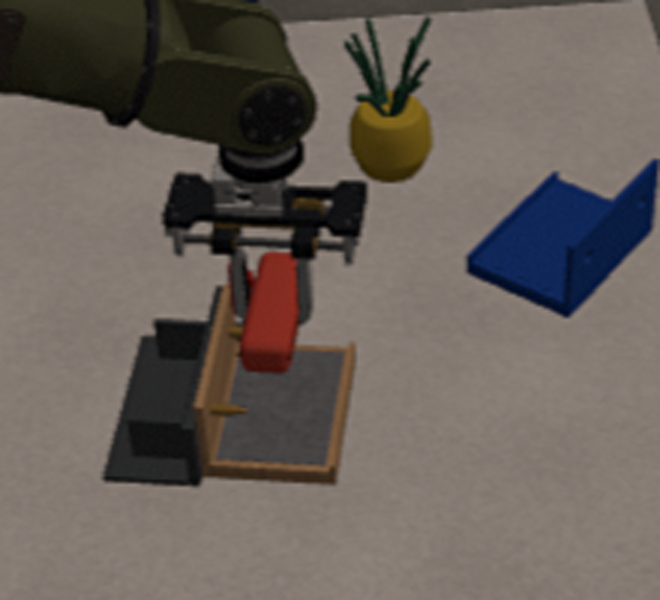

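Emit:
arm_command(plan=[1,0.02,-0.003,0,0,1,0.02,-0.003,-0.06,0,1,0.02,-0.003,-0.12,0,1,0.02,-0.003,-0.18,0,1,0.02,-0.003,-0.23,0,1,0.02,-0.003,-0.265,0,1,0.02,-0.003,-0.285,0,1,0.02,-0.003,-0.287,0,1,0.02,-0.003,-0.287,0])

```text
time_s: 24.25
ee_pos: [0.4654, 0.1346, 0.2285]
eef_rot: [3.141, -0.0, 1.388]
force: [-0.2, 0.5, -0.3]
grip_width: 0.048
```

Run:
```python
from h import *
P=cam("wrist");im=vision.camera("wrist"); cv2.imwrite("pics/w18.png",im)
o=sensors.get_obs();print(o["ee_pos"],o["eef_rot"],o["grip_width"],o["force"])
im=vision.camera("side"); cv2.imwrite("pics/s18.png",cv2.resize(im[150:300,200:340],None,fx=4,fy=4,interpolation=cv2.INTER_CUBIC))
```

```text
[0.46534378 0.13461415 0.22863457] [ 3.14095413e+00 -2.80261060e-04  1.38830202e+00] 0.04753590823343782 [-0.42968862 -0.38421096 -0.61142966]
```

View pics/w18.png

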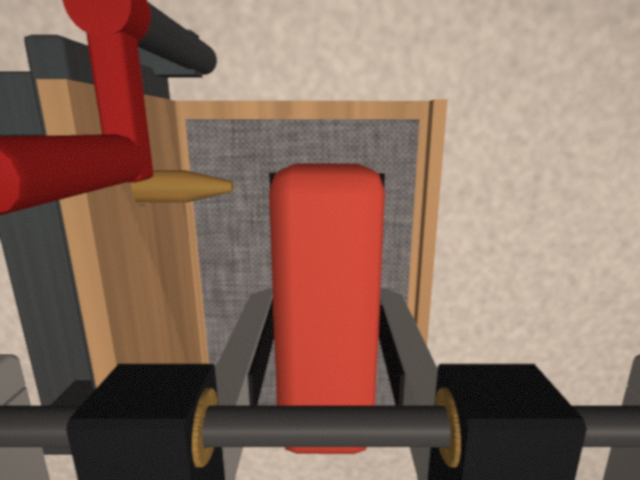

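View pics/s18.png

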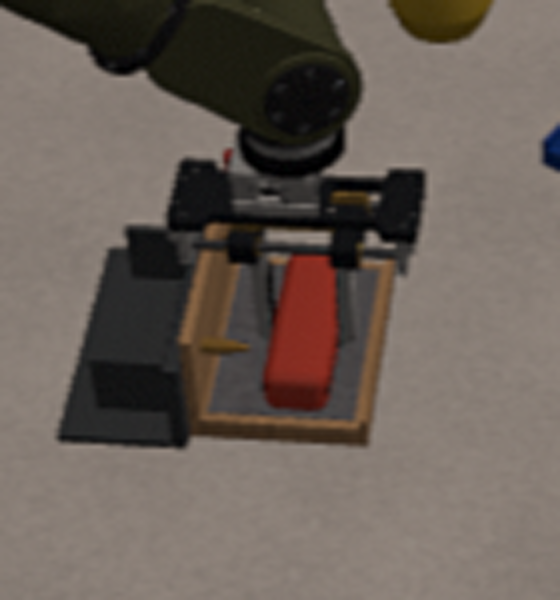

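Emit:
arm_command(plan=[1,0,0,-0.003,0,1,0,0,-0.003,0,0.1,0,0,-0.003,0,-0.25,0,0,-0.003,0,-0.25,0,0,-0.003,0,-0.25,0,0,-0.003,0,-0.25,0,0,0.05,0,-0.25,0,0,0.15,0,-0.25,0,0,0.25,0,-0.25,0,0,0.35,0,-0.25,0,0,0.42,0,-0.25,0,0,0.42,0,-0.25,0,0,0.42,0])

```text
time_s: 25.65
ee_pos: [0.4649, 0.1347, 0.3959]
eef_rot: [3.141, -0.0, 1.389]
force: [-0.2, 0.3, 0.3]
grip_width: 0.0591
```

Run:
```python
from h import *
P=cam("wrist");im=vision.camera("wrist"); cv2.imwrite("pics/w19.png",im)
o=sensors.get_obs();print(o["ee_pos"],o["eef_rot"],o["grip_width"],o["force"])
R0=lambda th:np.array([[np.cos(th),-np.sin(th)],[np.sin(th),np.cos(th)]])
for r in vision.silhouettes("coral_case_center","wrist")[:1]:
    ys,xs=np.nonzero(r["mask"])
    pts=np.array([onz("wrist",(y,x),.045,P)[:2] for y,x in zip(ys[::7],xs[::7])])
    m=cv2.minAreaRect(pts.astype(np.float32)); print(m, R0(-.182).T@(np.array(m[0])-[.3917,.1562]))
im=vision.camera("side"); cv2.imwrite("pics/s19.png",cv2.resize(im[150:300,200:340],None,fx=4,fy=4,interpolation=cv2.INTER_CUBIC))
im=vision.camera("scene"); cv2.imwrite("pics/sc19.png",im)
```

```text
[0.46486952 0.13468579 0.39517758] [-3.14018269e+00  5.42910010e-04  1.38857395e+00] 0.05844078468866483 [ 0.13442477 -0.1662216  -0.04757851]
((0.4653812348842621, 0.1341303586959839), (0.14139467477798462, 0.04951006546616554), 79.3648910522461) [ 0.07645883 -0.00836906]
```

View pics/w19.png

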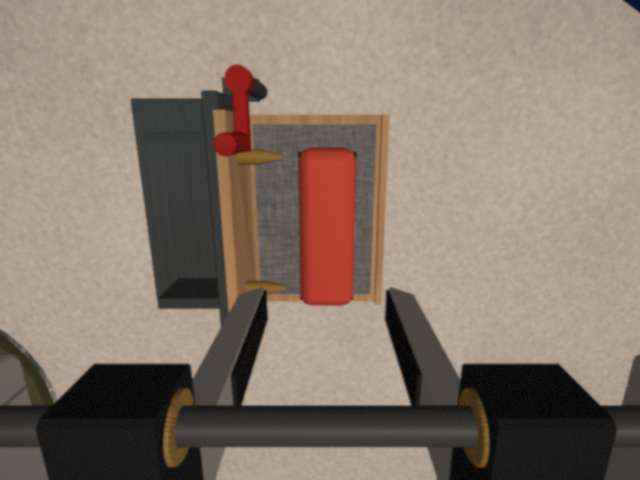

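View pics/s19.png

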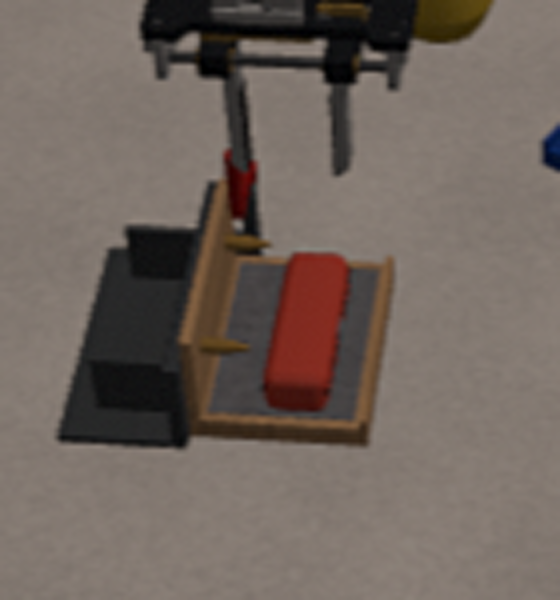

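View pics/sc19.png

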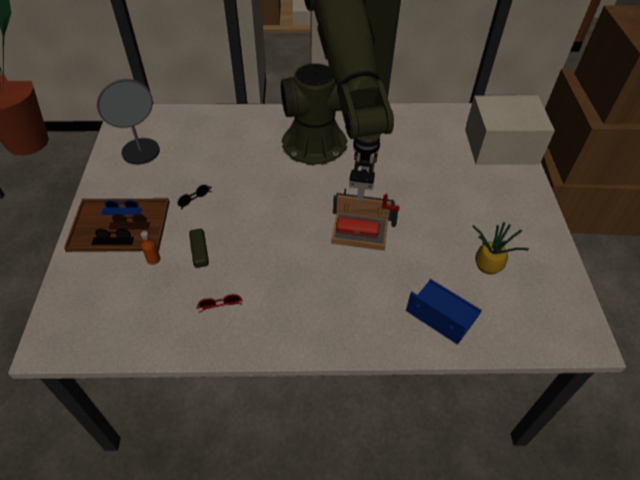

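Run:
```python
from h import *
P=cam("wrist")
im=cv2.imread("pics/w19.png");im=cv2.convertScaleAbs(im,alpha=1.5,beta=10)
cv2.imwrite("pics/w19a.png",cv2.resize(im[50:320,190:410],None,fx=2.2,fy=2.2,interpolation=cv2.INTER_CUBIC))
g=lambda r,c,z:onz("wrist",(r,c),z,P)[:2]
R=np.array([[np.cos(.182),np.sin(.182)],[-np.sin(.182),np.cos(.182)]]);f=lambda p:np.round(1000*R.T@(p-[.3917,.1562]),1)
print("peg tips",f(g(157,284,.062)),f(g(287,288,.062)))
print("lip",f(g(115,388.5,.026)),f(g(303,382,.026)),"knob",f(g(145,225.5,.14)),"axis",f(g(78,238,.095)))
```

```text
peg tips [42.4 55.2] [ 42.5 -54.1]
lip [127.8  87.5] [129.5 -85.5] knob [17.  67.1] axis [ 17.1 108.4]
```

View pics/w19a.png

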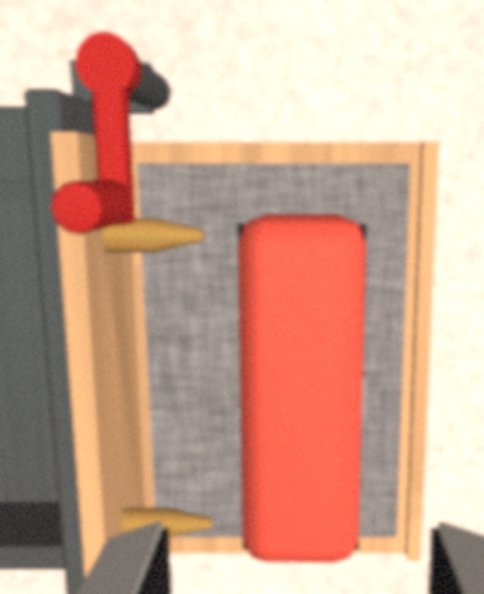

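Run:
```python
from h import *
print(job.hand_in(), sensors.get_obs()["time_s"])
```

```text
the job is handed in; nothing more can be done
the job is handed in; nothing more can be done
```

The job is handed in, at about 26 s of the 72 s allowed. The keeper was swung open, the panel slid home on both pegs, the keeper shut again, and the coral case laid on the ledge and released. I get no verdict back, so these are my own last checks from the wrist camera:

| Check | Measured | Should be |
|---|---|---|
| Panel front edge | 128–129 mm ahead of the stand face (about 1–2 mm from home) | 130 mm |
| Keeper knob | (17.0, 67.1) mm in the stand frame | (17, 67) mm when shut |
| Coral case centre | 76 mm ahead of the plate's back face, 8 mm off the middle | 28–105 mm, within 30 mm |
| Coral case direction | about 0.004 rad off lengthwise | below 0.3 rad |

- **Seating:** the push force rose from 9 to 23 N as the panel met the stand face. The lip corners suggest about 0.01 rad of yaw, against 0.04 allowed.
- **Other goods:** the last scene picture shows the olive case, the sunglasses, the lotion, the plant and the blue look-alike where they started. The gripper was well above everything when I handed in.
- **What went wrong on the way:** closing the keeper with the knob gripped slipped at about 0.55 rad and jammed on a finger edge, with about 33 N at the wrist. I backed off and pushed it shut with closed fingers.

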